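# Change over the flip-cap spindle tubes

## Task

Of the three flip-cap spindle tubes under the light bar, two stand open and one is shut: first press both open caps down until they are fully shut and flush, and only then flick the cap that was shut at the start right up to its stop, so that it stands open. The tubes sit in sprung sockets and give a little, so press only as firmly as the caps need and never ram a tube down to the bottom of its socket. Leave the button and everything else on the granite and on the rack where it is.

Things in the scene. Friction and masses are not known exactly. Their poses are not given: they have to be found in the camera images.
- rack: Fixed steel plate 150 x 460 x 15 mm carrying a row of three tubes, about 125 mm apart on its centre line, any tube in any place; origin at its underside centre, x away from the robot, y along the row, z up. Two 20 mm square posts at y = +-212, x = +15 mm carry the light bar.
- light_bar (a point): Middle of the underside of the aluminium light bar over the tubes, 360 mm above the table; axes as the rack. The bar is 40 mm deep (x +-20), 460 mm long (y), 33 mm high. It blocks an upright tool: come in tilted, from the robot's side.
- cap_a (a joint): Flip cap of tube a, rad: 0 = shut flush, grows as its lip swings up and back, stop at 1.3 (open). Stiff hinge: stays where left. Cap: aluminium disc 61 mm in diameter, 10 mm thick, centred 36 mm before the hinge, top face 8 mm above the hinge line when shut; in front a thumb lip 24 mm wide, 10 mm thick, reaching from 66 to 96 mm from the hinge.
- cap_a_lip (a point): Point in the middle of cap a's thumb lip, 85 mm from the hinge line, turning with the cap: -x of its frame points from the hinge out along the lip, y is along the hinge, z is the cap's outer face.
- tube_a_hinge (a point): Middle of tube a's hinge line, at the tube's back, 36 mm behind the tube's axis; x points horizontally away from the lip side, y along the hinge, z up. Aluminium tube 56 mm in diameter, 105 mm long, rim 3 mm below this point, upright in a steel socket.
- tube_a (a joint): How far tube a has been pushed down into its sprung socket, m: 0 = up, 0.020 = bottomed. It yields from about 2 N, by about 1.1 mm a newton.
- cap_b (a joint): Flip cap of tube b, rad: 0 = shut flush, grows as its lip swings up and back, stop at 1.3 (open). Stiff hinge: stays where left. Cap: aluminium disc 61 mm in diameter, 10 mm thick, centred 36 mm before the hinge, top face 8 mm above the hinge line when shut; in front a thumb lip 24 mm wide, 10 mm thick, reaching from 66 to 96 mm from the hinge.
- cap_b_lip (a point): Point in the middle of cap b's thumb lip, 85 mm from the hinge line, turning with the cap: -x of its frame points from the hinge out along the lip, y is along the hinge, z is the cap's outer face.
- tube_b_hinge (a point): Middle of tube b's hinge line, at the tube's back, 36 mm behind the tube's axis; x points horizontally away from the lip side, y along the hinge, z up. Aluminium tube 56 mm in diameter, 105 mm long, rim 3 mm below this point, upright in a steel socket.
- tube_b (a joint): How far tube b has been pushed down into its sprung socket, m: 0 = up, 0.020 = bottomed. It yields from about 2 N, by about 1.1 mm a newton.
- cap_c (a joint): Flip cap of tube c, rad: 0 = shut flush, grows as its lip swings up and back, stop at 1.3 (open). Stiff hinge: stays where left. Cap: aluminium disc 61 mm in diameter, 10 mm thick, centred 36 mm before the hinge, top face 8 mm above the hinge line when shut; in front a thumb lip 24 mm wide, 10 mm thick, reaching from 66 to 96 mm from the hinge.
- cap_c_lip (a point): Point in the middle of cap c's thumb lip, 85 mm from the hinge line, turning with the cap: -x of its frame points from the hinge out along the lip, y is along the hinge, z is the cap's outer face.
- tube_c_hinge (a point): Middle of tube c's hinge line, at the tube's back, 36 mm behind the tube's axis; x points horizontally away from the lip side, y along the hinge, z up. Aluminium tube 56 mm in diameter, 105 mm long, rim 3 mm below this point, upright in a steel socket.
- tube_c (a joint): How far tube c has been pushed down into its sprung socket, m: 0 = up, 0.020 = bottomed. It yields from about 2 N, by about 1.1 mm a newton.
- rotor: Balancing rotor, dull silver stepped disc 130 mm in diameter, 75 mm high, origin at its underside centre. Bystander.
- encoder_disc: Green fibreglass encoder disc 110 mm in diameter, 4 mm thick with a 12 mm high hub, lying flat; origin at its underside centre. Bystander.
- puller: Blue two-arm bearing puller lying flat, about 180 mm long (x), 110 mm wide, 20 mm high. Bystander.
- standoff1: Stainless hex standoff standing upright, 23 mm across, 70 mm high, origin at its foot; stands on the rack plate between two tubes. Bystander.
- standoff2: Stainless hex standoff standing upright, 23 mm across, 70 mm high, origin at its foot; stands on the rack plate between two tubes. Bystander.
- standoff3: Stainless hex standoff standing upright, 23 mm across, 70 mm high, origin at its foot; on the granite. Bystander.
- button (a joint): Push button on the cast housing at the far left, travel 0.006 m: 0 = up. Not to be pressed.

How it is judged:
On the way, in this order (a step that is already met when the one before it is completed fails the run):
1. both caps that stood open are shut flush (value of joint each of cap_a, cap_b below 0.05 rad), for 0.2 s.
2. the cap that was shut stands open (value of joint cap_c above 1.1 rad), for 0.2 s.
At the end, for the whole second after the job is handed in: The two caps open at the start are shut to within 0.05 rad, the one shut at the start stands open by more than 1.1 rad and is still, and all three tubes have risen to within 3 mm of the top of their sockets (all of step 1 and value of joint cap_c above 1.1 rad and value of joint each of tube_a, tube_b, tube_c below 0.003 m and velocity of joint cap_c between -0.05 and 0.05 rad/s); the robot touches nothing.
It fails at once if the shut cap is opened (over 0.3 rad) while another is still open (over 0.1 rad) (value of joint cap_c above 0.3 rad and value of joint any of cap_a, cap_b above 0.1 rad).
It fails at once if a tube is rammed down more than 17 mm in its socket (value of joint any of tube_a, tube_b, tube_c above 0.017 m).
It fails at once if the button is pressed (value of joint button above 0.003 m).
It fails at once if a bystander is moved more than 20 mm or tipped (distance of any of rotor, encoder_disc, puller, standoff1, standoff2, standoff3 from where it was at the start of the episode above 0.02 m or angle between any of rotor, encoder_disc, puller, standoff1, standoff2, standoff3's own z axis and vertical above 0.5 rad).
It also fails if it takes over 64 s, if anything falls off the work surface, if the arm or the gripper's body presses on something with over 40 N, if the wrist force passes 120 N, or if a joint passes its speed limit or range.

## Robot

A 6-joint arm with a two-finger parallel gripper is mounted at the origin on the work surface. World frame = base frame: x ahead of the robot, y to its left, z up, the work surface at z = 0. Lengths are in m, angles in rad, forces in N, time in s.
With the tool pointing down it reaches from about 0.35 to 0.775 m from the base axis. Payload 5.5 kg.
Tool frame: the origin (TCP) lies midway between the tips of the shut fingers; the grasp point (between the pads) lies 19 mm behind it; z points along the fingers, x is the direction in which the jaws open and shut, and the axes are right-handed (so a half turn about z gives the same grasp; the last joint's range is limited). The gripper opens to 85 mm and grips with 20 to 120 N. Pads are 22 mm wide; open, the fingers measure 114 mm over their backs; the gripper's body (76 mm by 85 mm) begins 54 mm behind the grasp point. The pads swing forward as they close: fully open they stand 13 mm farther back than shut.
Start: joints at [-1.361, 0.313, 0.046, 1.304, 0, 1.431], TCP at [0.197, -0.54, 0.231] pointing down, gripper open.
Joint ranges: [-2.76, 2.76], [-0.86, 1.69], [-1.03, 1.26], [-2.2, 2.34], [-1.47, 1.5], [-3.14, 3.14]. Speed limits (rad/s): [2.57, 2.57, 3.14, 3.14, 3.14, 3.14].

## Interface

Orientations are given as a unit quaternion [w, x, y, z].
In Python, from workcell import env gives the robot as it stands.
- The arm moves only by the tool servo_tool, never from a script. Its argument "targets" is a list of rows, each an object with "xyz": the shift along the tool's x, y, z in m, a list of three; "twist": the turn, a rotation vector about the tool's x, y, z in rad, a list of three; "jaw": the opening, from 0 (shut) to 1 (fully open). A call has 1 to 12 rows; each row is the pose to reach, as a shift and turn from the pose commanded when the call began, along the tool's axes at that moment; what a row does not reach only later rows make up. A row lasts 1/12 s, in which the tool goes at most 41.7 mm and 7.16 degrees, less where a joint would pass 70% of its speed; a pose out of reach is approached as far as the arm can. A call with a gripper value outside its range is refused whole. The fingers move at their own pace and stop on an object; "squeeze" is the grip in N (left out, the last holds). Time passes only in rows, so rows that repeat a pose let the fingers close. It gives the time, the measured TCP pose, the force and the opening at its end, in the units of the state.
- env.get_state(): the state, without advancing time (a new reading comes with each control period).
- env.read_camera(name): name is "scene" or "top"; returns a dict with "color" (400x640x3 uint8, red, green, blue), "depth" (400x640 float32, m along the optical axis (not along the pixel's ray), 0 where there is no reading), "fx", "fy", "cx", "cy" (pixels), "eye" and "attitude" of the camera in the world. Camera axes: x right, y down, z forward; pixel columns grow to the right and rows downward; lengths in m; the calibration is good to about 2 mm. A picture is of the moment at which its call begins.
- env.hand_in(): hands the job in, once; it reports no verdict.
The state is a dict: "clock": time; "joint_pos": joint angles; "qvel": joint speeds; "tau": joint torques, N m; "tcp_pos": TCP position; "orientation": TCP orientation; "wrist_force": force on the tool from outside, world axes, zero at the start; "ft_torque": the same for the moment, N m; "finger_gap": finger opening in m.
Only numpy, scipy, OpenCV 4.12 (cv2) and the standard library are available. Lean on these libraries where they do the work, as an engineer would, in place of code of your own. Each camera call takes 0.05 s, during which the arm holds its last target. There are 200 camera calls.

## Working session

There is one attempt and no reset: what is moved stays moved. The work goes in short steps, Python scripts to look and compute and a tool call to move; the robot and the scene stay as the last step left them, time stands still between calls to the robot, and variables do not carry over. Pictures are saved under pics/ and viewed, about 8 in all and at most 12, crops included, and the job is handed in when it is done.

Besides the shell and the picture viewer there is one more tool, called after "Request:" in YAML: its name, and indented under it one key for each argument. servo_tool: Moves the arm, as the interface text tells. Its arguments: {"type":"object","properties":{"targets":{"type":"array","items":{"type":"object","properties":{"xyz":{"type":"array","items":{"type":"number"}},"twist":{"type":"array","items":{"type":"number"}},"jaw":{"type":"number"}}}},"squeeze":{"type":"number"}},"required":["targets"]}

```bash
mkdir -p pics; ls; cat > h.py <<'E'
import numpy as np, cv2
from workcell import env
from scipy.spatial.transform import Rotation as R
def rot(a):
    a=np.array(a,float)
    return a if a.shape==(3,3) else R.from_quat(a[[1,2,3,0]]).as_matrix()
def cloud(c):
    d=c["depth"];v,u=np.mgrid[:d.shape[0],:d.shape[1]]
    p=np.stack([(u-c["cx"])/c["fx"]*d,(v-c["cy"])/c["fy"]*d,d],-1)
    return p@rot(c["attitude"]).T+np.array(c["eye"])
E
python3 - <<'E'
from h import *
for n in("scene","top"):
    c=env.read_camera(n); np.savez(n+"0.npz",**c); cv2.imwrite(f"pics/{n}0.png",c["color"][...,::-1]); print(n,c["eye"],c["attitude"],c["fx"])
    P=cloud(c); print(P[::100,::160].round(3).tolist())
print(env.get_state())
E
```

```text
pics
scene [1.47329175 0.64706202 1.13711067] [-0.19875356  0.42839054  0.79648055 -0.37762058] 453.66738593935827
[[[0.413, -1.852, 0.547], [-0.494, -1.848, 0.344], [0.278, -0.14, 0.758], [-0.925, 0.002, 0.508]], [[0.805, -1.279, 0.351], [0.146, -1.202, 0.101], [-0.617, -0.731, -0.088], [-2.339, -0.2, -0.655]], [[1.008, -1.156, 0.045], [0.765, -0.474, 0.179], [0.685, 0.127, 0.387], [-0.074, 0.396, -0.001]], [[1.196, -1.149, -0.364], [0.954, -0.34, -0.065], [0.712, 0.143, 0.012], [0.425, 0.559, -0.001]]]
top [0.28248238 0.00191755 1.51340461] [-0.07004831  0.70643255 -0.70192574  0.05784931] 451.4116830463536
[[[1.863, 1.831, -0.724], [1.866, 0.936, -0.732], [1.859, 0.046, -0.726], [1.869, -0.837, -0.746]], [[1.28, 1.766, -0.745], [1.286, 0.904, -0.758], [0.884, 0.026, 0.152], [1.279, -0.802, -0.739]], [[0.607, 1.226, -0.123], [0.586, 0.577, -0.002], [0.584, 0.026, 0.018], [0.592, -0.52, -0.005]], [[0.239, 1.22, -0.185], [0.248, 0.552, 0.001], [0.253, 0.024, -0.0], [0.257, -0.5, -0.003]]]
{'clock': 0.1, 'joint_pos': array([-1.36062399e+00,  3.13878031e-01,  4.51052888e-02,  1.30361783e+00,
        1.43486014e-05,  1.43116064e+00]), 'qvel': array([ 0.00055706, -0.0024088 ,  0.00179666, -0.00106485,  0.00117056,
       -0.00037952]), 'tau': array([ 4.04399849e-03, -4.81723738e+01,  2.99245155e+01,  1.26876379e-02,
       -1.11487170e-04,  4.16926738e-06]), 'tcp_pos': array([ 0.19694226, -0.53973576,  0.23053014]), 'orientation': array([-5.48675810e-04,  8.19364570e-01, -5.73272244e-01, -5.78286049e-04]), 'wrist_force': array([ 0.91998202,  0.0507452 , -0.28912107]), 'ft_torque': array([0.01154307, 0.01520453, 0.05825579]), 'finger_gap': 0.08550871579840728}
```

View pics/scene0.png

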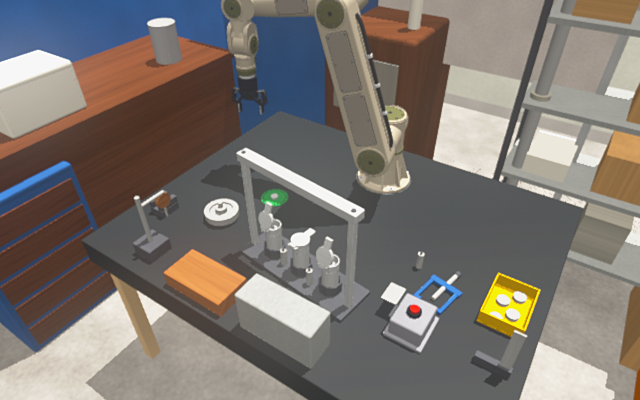

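View pics/top0.png

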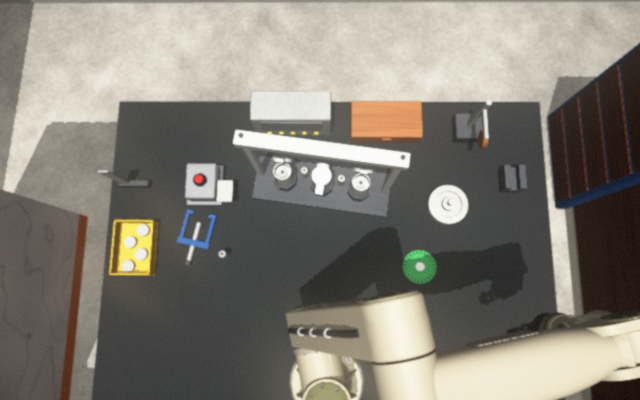

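Scene: bar runs (240,158)–(360,212); left and right tubes are open and the middle one is shut. In the top view the tubes are at (284,175), (321,178) and (361,183), with the bar at (237,139)–(408,158). Now I'll measure these.

```bash
python3 - <<'E'
from h import *
out=[]
for n in("scene","top"):
    c=dict(np.load(n+"0.npz")); P=cloud(c)
    m=(P[...,2]>.375)&(P[...,2]<.41)&(P[...,0]>.5)&(P[...,0]<1.0)&(abs(P[...,1])<.4)
    q=P[m]; print(n,m.sum(),q[:,2].mean())
    r=cv2.minAreaRect(q[:,:2].astype(np.float32)); print(r, q[:,:2].mean(0))
    # plate plane pts
    m=(abs(P[...,2]-.015)<.006)&(P[...,0]>.5)&(P[...,0]<.95)&(abs(P[...,1])<.33)
    if n=="top":
        g=m.astype(np.uint8)*255
        col=c["color"].astype(int)
        print(P[175,284],P[178,321],P[183,361],P[205,284],P[165,272])
    v=c["color"][...,::-1]
    cr=v[180:310,225:375] if n=="scene" else v[125:225,225:420]
    cv2.imwrite(f"pics/{n}0c.png",cv2.resize(cr,None,fx=4,fy=4,interpolation=cv2.INTER_CUBIC))
E
```

```text
scene 1920 0.38910787109330175
((0.649749219417572, 0.015944883227348328), (0.46468019485473633, 0.045907095074653625), 81.87747955322266) [0.65838131 0.04246017]
top 2900 0.39152614146294196
((0.6447886824607849, 0.017851054668426514), (0.4603132903575897, 0.04177263751626015), 82.15048217773438) [0.64243533 0.01618497]
[0.6428679  0.1388744  0.12598425] [0.62628466 0.02103411 0.15453883] [ 0.61643418 -0.10436057  0.13144808] [ 0.57052959  0.14929711 -0.00309568] [0.70671264 0.19183178 0.01604583]
```

```bash
python3 -c "
import cv2,numpy as np
a=cv2.imread('pics/scene0c.png');b=cv2.imread('pics/top0c.png')
a=cv2.resize(a,(600,520)); b=cv2.resize(b,(600,308))
cv2.imwrite('pics/both.png',cv2.resize(np.vstack([a,b]),None,fx=.72,fy=.72))"
```

```text
(no output)
```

View pics/both.png

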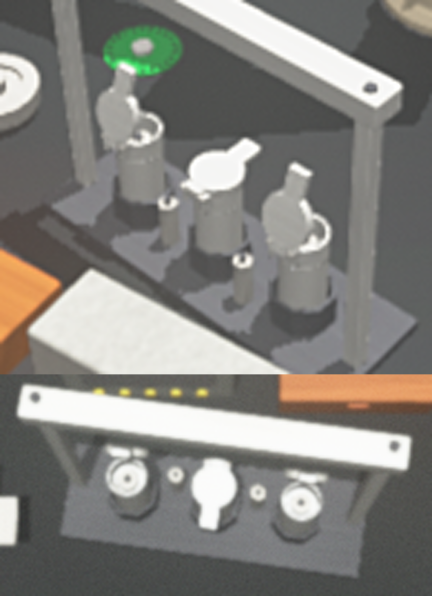

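Crop: the middle tube is shut with its lip pointing at the robot. The outer tubes stand open, with their lips up and caps leaning back under the bar. A standoff stands in each gap. Next, metric fits in the bar frame.

```bash
cat >> h.py <<'E'
YAW=np.deg2rad(-8.0); B0=np.array([.646,.017])
RX=np.array([np.cos(YAW),np.sin(YAW)]); RY=np.array([-RX[1],RX[0]])
def tobar(P):
    d=P[...,:2]-B0; return np.stack([d@RX,d@RY,P[...,2]],-1)
E
python3 - <<'E'
from h import *
C=[]
for n in("scene","top"):
    c=dict(np.load(n+"0.npz")); Q=tobar(cloud(c)); 
    q=Q[(abs(Q[...,1])<.19)&(abs(Q[...,0])<.16)&(Q[...,2]>.05)&(Q[...,2]<.34)]
    for i,(lo,hi) in enumerate([(.075,.19),(-.05,.05),(-.19,-.075)]):
        s=q[(q[:,1]>lo)&(q[:,1]<hi)]
        print(n,i,len(s))
        for z in np.arange(.07,.26,.01):
            t=s[abs(s[:,2]-z)<.005]
            if len(t)>3: print("  z%.2f n%d x %.3f..%.3f y %.3f..%.3f  mean %s"%(z,len(t),t[:,0].min(),t[:,0].max(),t[:,1].min(),t[:,1].max(),t.mean(0).round(3)))
    w=Q[(abs(Q[...,1])<.3)&(abs(Q[...,0])<.2)&(abs(Q[...,2]-.015)<.004)]
    print("plate",np.percentile(w,[2,98],axis=0))
E
```

```text
scene 0 879
  z0.07 n38 x -0.021..0.022 y 0.109..0.153  mean [0.008 0.139 0.07 ]
  z0.08 n40 x -0.019..0.021 y 0.109..0.153  mean [0.008 0.138 0.08 ]
  z0.09 n38 x -0.019..0.020 y 0.109..0.154  mean [0.009 0.138 0.09 ]
  z0.10 n35 x -0.017..0.020 y 0.108..0.155  mean [0.006 0.139 0.099]
  z0.11 n42 x -0.036..0.021 y 0.110..0.153  mean [0.005 0.137 0.109]
  z0.12 n44 x -0.036..0.029 y 0.117..0.155  mean [-0.005  0.138  0.12 ]
  z0.13 n63 x -0.035..0.031 y 0.111..0.154  mean [-0.002  0.138  0.129]
  z0.14 n49 x -0.034..0.036 y 0.112..0.154  mean [0.001 0.139 0.14 ]
  z0.15 n49 x 0.021..0.160 y 0.108..0.190  mean [0.08  0.144 0.148]
  z0.16 n37 x 0.026..0.034 y 0.101..0.151  mean [0.03  0.125 0.16 ]
  z0.17 n54 x 0.017..0.032 y 0.098..0.156  mean [0.026 0.127 0.171]
  z0.18 n58 x 0.011..0.029 y 0.094..0.157  mean [0.022 0.128 0.181]
  z0.19 n58 x 0.009..0.026 y 0.099..0.155  mean [0.019 0.128 0.19 ]
  z0.20 n52 x 0.006..0.021 y 0.105..0.150  mean [0.015 0.129 0.2  ]
  z0.21 n31 x -0.001..0.017 y 0.114..0.142  mean [0.011 0.129 0.21 ]
  z0.22 n25 x -0.000..0.011 y 0.114..0.137  mean [0.0
[... 4644 characters left out ...]
98  mean [-0.011 -0.125  0.14 ]
  z0.15 n8 x -0.038..0.011 y -0.147..-0.100  mean [-0.018 -0.125  0.146]
  z0.17 n4 x 0.023..0.026 y -0.138..-0.116  mean [ 0.025 -0.127  0.17 ]
  z0.18 n7 x 0.007..0.023 y -0.154..-0.103  mean [ 0.015 -0.133  0.18 ]
  z0.19 n23 x 0.001..0.019 y -0.153..-0.095  mean [ 0.01  -0.121  0.19 ]
  z0.20 n33 x -0.001..0.015 y -0.150..-0.098  mean [ 0.008 -0.123  0.2  ]
  z0.21 n6 x 0.009..0.012 y -0.140..-0.107  mean [ 0.011 -0.122  0.207]
  z0.23 n10 x -0.008..0.005 y -0.136..-0.112  mean [-0.003 -0.123  0.231]
  z0.24 n22 x -0.008..0.001 y -0.135..-0.112  mean [-0.003 -0.124  0.238]
plate [[-0.08503691 -0.2219559   0.01120877]
 [ 0.1611219   0.22105511  0.01871727]]
```

```bash
cat >> h.py <<'E'
PHI=np.deg2rad(30)
def Rt(phi=PHI,yaw=YAW):
    x=np.array([-np.sin(yaw),np.cos(yaw),0]); z=np.array([np.cos(phi)*np.cos(yaw),np.cos(phi)*np.sin(yaw),-np.sin(phi)])
    return np.stack([x,np.cross(z,x),z],1)
def world(b): return np.r_[B0+b[0]*RX+b[1]*RY,b[2]]
def delta(p0,R0,p,Rr):
    return (R0.T@(np.array(p)-p0)).round(4).tolist(), R.from_matrix(R0.T@Rr).as_rotvec().round(3).tolist()
def now():
    s=env.get_state(); return s["tcp_pos"],rot(s["orientation"])
H=np.array([.025,.146])
def close_tcp(t,s=.012,phi=PHI):
    n=np.array([np.sin(phi),np.cos(phi)])*.011; f=np.array([np.cos(phi),-np.sin(phi)])
    l=np.array([-np.cos(t),np.sin(t)]); o=np.array([np.sin(t),np.cos(t)])*.008
    return H+.096*l+o+n+s*f if t>phi else H+(.096-s)*l+o+n
E
python3 - <<'E'
from h import *
p,R0=now()
m=([.36,-.36,.34],Rt(np.pi/2,np.deg2rad(-80)))
print(delta(p,R0,*m)); print(delta(np.array(m[0]),m[1],world([-.13,-.124,.30]),Rt()))
for t in (1.3,1.1,.9,.7,.5,.3,.1,0): print(t,close_tcp(t).round(4))
E
```

```text
([-0.1131, -0.2148, -0.1092], [-0.001, 0.001, -1.396])
([0.1852, -0.2439, 0.04], [-0.901, 0.655, -1.134])
1.3 [0.0229 0.2442]
1.1 [0.0045 0.2387]
0.9 [-0.0125  0.2297]
0.7 [-0.0274  0.2175]
0.5 [-0.0394  0.2028]
0.3 [-0.0474  0.188 ]
0.1 [-0.0523  0.1719]
0 [-0.0535  0.1635]
```

Request:
servo_tool:
  targets:
    - {"xyz": [-0.02,-0.04,-0.05],"twist": [0,0,-0.12],"jaw": 0}
    - {"xyz": [-0.03,-0.06,-0.08],"twist": [0,0,-0.24],"jaw": 0}
    - {"xyz": [-0.04,-0.08,-0.11],"twist": [0,0,-0.36],"jaw": 0}
    - {"xyz": [-0.05,-0.1,-0.11],"twist": [0,0,-0.48],"jaw": 0}
    - {"xyz": [-0.06,-0.12,-0.11],"twist": [0,0,-0.6],"jaw": 0}
    - {"xyz": [-0.07,-0.14,-0.11],"twist": [0,0,-0.72],"jaw": 0}
    - {"xyz": [-0.08,-0.16,-0.11],"twist": [0,0,-0.84],"jaw": 0}
    - {"xyz": [-0.09,-0.18,-0.11],"twist": [0,0,-0.96],"jaw": 0}
    - {"xyz": [-0.1,-0.2,-0.11],"twist": [0,0,-1.08],"jaw": 0}
    - {"xyz": [-0.11,-0.215,-0.11],"twist": [0,0,-1.2],"jaw": 0}
    - {"xyz": [-0.113,-0.215,-0.11],"twist": [0,0,-1.32],"jaw": 0}
    - {"xyz": [-0.113,-0.215,-0.11],"twist": [0,0,-1.396],"jaw": 0}

```text
clock: 1.1
tcp_pos: [0.3608, -0.3589, 0.3411]
orientation: [-0.0, 0.996, 0.091, -0.0]
wrist_force: [0.4, -0.1, 1.1]
finger_gap: -0.0002
```

```bash
python3 - <<'E'
from h import *
p,R0=now(); s=env.get_state(); print(s["clock"],p,s["joint_pos"].round(2),s["finger_gap"])
print(R0.round(2)); print(delta(p,R0,world([-.13,-.124,.30]),Rt()))
E
```

```text
1.1 [ 0.36084313 -0.35885041  0.34112127] [-0.94  0.18  0.14  1.53  0.    0.45] -0.00017340926664705225
[[ 0.98  0.18 -0.  ]
 [ 0.18 -0.98  0.  ]
 [-0.   -0.   -1.  ]]
([0.1862, -0.2413, 0.0413], [-0.904, 0.65, -1.126])
```

Request:
servo_tool:
  targets:
    - {"xyz": [0.015,-0.02,0.003],"twist": [-0.07,0.05,-0.087]}
    - {"xyz": [0.031,-0.04,0.007],"twist": [-0.139,0.1,-0.173]}
    - {"xyz": [0.046,-0.06,0.01],"twist": [-0.208,0.15,-0.26]}
    - {"xyz": [0.062,-0.08,0.014],"twist": [-0.278,0.2,-0.346]}
    - {"xyz": [0.078,-0.1,0.017],"twist": [-0.348,0.25,-0.433]}
    - {"xyz": [0.093,-0.12,0.02],"twist": [-0.417,0.3,-0.52]}
    - {"xyz": [0.109,-0.141,0.024],"twist": [-0.487,0.35,-0.606]}
    - {"xyz": [0.124,-0.161,0.028],"twist": [-0.556,0.4,-0.693]}
    - {"xyz": [0.14,-0.181,0.031],"twist": [-0.626,0.45,-0.779]}
    - {"xyz": [0.155,-0.201,0.034],"twist": [-0.695,0.5,-0.866]}
    - {"xyz": [0.17,-0.221,0.038],"twist": [-0.765,0.55,-0.953]}
    - {"xyz": [0.186,-0.241,0.041],"twist": [-0.834,0.6,-1.039]}

```text
schema error: expected keys xyz, twist, jaw
```

```bash
cat > w.py <<'E'
from h import *
import sys
p,R0=now(); s=env.get_state()
print(s["clock"],tobar(p).round(4),s["joint_pos"].round(2),s["wrist_force"].round(2), "pitch/err",delta(p,R0,p,Rt())[1])
for a in sys.argv[1:]: b=eval(a); print(b,delta(p,R0,world(b),Rt())[0])
E
python3 w.py [-.10,-.124,.275] [.02,-.124,.260] [.0229,-.124,.246]
```

```text
1.1 [-0.2301 -0.4119  0.3411] [-0.94  0.18  0.14  1.53  0.    0.45] [ 0.43 -0.08  1.12] pitch/err [-0.904, 0.65, -1.126]
[-0.1, -0.124, 0.275] [0.2147, -0.2317, 0.0662]
[0.02, -0.124, 0.26] [0.3285, -0.1937, 0.0812]
[0.0229, -0.124, 0.246] [0.3312, -0.1927, 0.0952]
```

Request:
servo_tool:
  targets:
    - {"xyz": [0.015,-0.02,0.003],"twist": [-0.07,0.05,-0.087],"jaw": 0}
    - {"xyz": [0.031,-0.04,0.007],"twist": [-0.139,0.1,-0.173],"jaw": 0}
    - {"xyz": [0.046,-0.06,0.01],"twist": [-0.208,0.15,-0.26],"jaw": 0}
    - {"xyz": [0.062,-0.08,0.014],"twist": [-0.278,0.2,-0.346],"jaw": 0}
    - {"xyz": [0.078,-0.1,0.017],"twist": [-0.348,0.25,-0.433],"jaw": 0}
    - {"xyz": [0.093,-0.12,0.02],"twist": [-0.417,0.3,-0.52],"jaw": 0}
    - {"xyz": [0.109,-0.141,0.024],"twist": [-0.487,0.35,-0.606],"jaw": 0}
    - {"xyz": [0.124,-0.161,0.028],"twist": [-0.556,0.4,-0.693],"jaw": 0}
    - {"xyz": [0.14,-0.181,0.031],"twist": [-0.626,0.45,-0.779],"jaw": 0}
    - {"xyz": [0.155,-0.201,0.034],"twist": [-0.695,0.5,-0.866],"jaw": 0}
    - {"xyz": [0.17,-0.221,0.038],"twist": [-0.765,0.55,-0.953],"jaw": 0}
    - {"xyz": [0.186,-0.241,0.041],"twist": [-0.834,0.6,-1.039],"jaw": 0}

```text
clock: 2.1
tcp_pos: [0.5009, -0.0888, 0.2998]
orientation: [0.357, 0.698, 0.539, 0.307]
wrist_force: [0.7, -1.1, -0.5]
finger_gap: 0.0004
```

```bash
python3 w.py [-.13,-.124,.30] [-.10,-.124,.275] [.02,-.124,.260] [.0229,-.124,.246]
```

```text
2.1 [-0.129  -0.125   0.2998] [-0.46 -0.52 -0.99  0.14  0.22 -0.09] [ 0.74 -1.05 -0.47] pitch/err [-0.065, 0.055, -0.087]
[-0.13, -0.124, 0.3] [0.0009, -0.0005, -0.001]
[-0.1, -0.124, 0.275] [0.0026, -0.0047, 0.0378]
[0.02, -0.124, 0.26] [0.0129, 0.0491, 0.1456]
[0.0229, -0.124, 0.246] [0.0126, 0.039, 0.1558]
```

Request:
servo_tool:
  targets:
    - {"xyz": [0.001,0,0],"twist": [-0.065,0.055,-0.087],"jaw": 0}
    - {"xyz": [0.001,0,0],"twist": [-0.065,0.055,-0.087],"jaw": 0}
    - {"xyz": [0.003,0.01,0.03],"twist": [-0.065,0.055,-0.087],"jaw": 0}
    - {"xyz": [0.005,0.02,0.06],"twist": [-0.065,0.055,-0.087],"jaw": 0}
    - {"xyz": [0.008,0.03,0.09],"twist": [-0.065,0.055,-0.087],"jaw": 0}
    - {"xyz": [0.01,0.037,0.11],"twist": [-0.065,0.055,-0.087],"jaw": 0}
    - {"xyz": [0.012,0.043,0.13],"twist": [-0.065,0.055,-0.087],"jaw": 0}
    - {"xyz": [0.013,0.049,0.145],"twist": [-0.065,0.055,-0.087],"jaw": 0}
    - {"xyz": [0.013,0.049,0.145],"twist": [-0.065,0.055,-0.087],"jaw": 0}

```text
clock: 2.85
tcp_pos: [0.6492, -0.1121, 0.2572]
orientation: [0.374, 0.658, 0.566, 0.325]
wrist_force: [0.7, 0.4, 0.0]
finger_gap: -0.0
```

```bash
python3 w.py [.0229,-.124,.247] [.0045,-.124,.2387] [-.0125,-.124,.2297] [-.0274,-.124,.2175] [-.0394,-.124,.2028] [-.0474,-.124,.188] [-.0523,-.124,.1719] [-.0535,-.124,.1635]
python3 - <<'E'
from h import *
c=env.read_camera("scene"); cv2.imwrite("pics/s1.png",cv2.resize(c["color"][130:310,200:400,::-1],None,fx=3,fy=3))
E
```

```text
2.85 [ 0.0212 -0.1274  0.2572] [-0.39 -0.08 -0.92 -0.29  0.21 -0.12] [0.7  0.38 0.03] pitch/err [-0.009, 0.005, -0.008]
[0.0229, -0.124, 0.247] [0.0033, -0.0079, 0.0067]
[0.0045, -0.124, 0.2387] [0.0031, -0.0244, -0.005]
[-0.0125, -0.124, 0.2297] [0.003, -0.0408, -0.0151]
[-0.0274, -0.124, 0.2175] [0.0028, -0.0589, -0.0217]
[-0.0394, -0.124, 0.2028] [0.0026, -0.0776, -0.0246]
[-0.0474, -0.124, 0.188] [0.0025, -0.0944, -0.0239]
[-0.0523, -0.124, 0.1719] [0.0024, -0.1108, -0.02]
[-0.0535, -0.124, 0.1635] [0.0023, -0.1186, -0.0167]
```

View pics/s1.png

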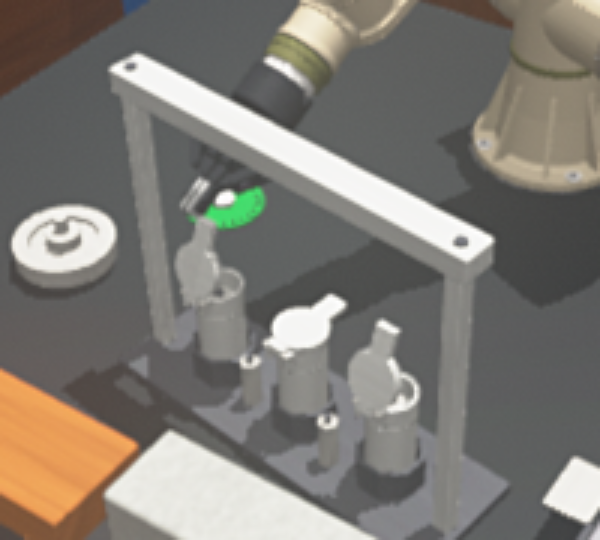

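The fingertips, at (195,195) in the crop, are just over the right cap's lip top at (205,225). Now I'll pull it forward and down.

Request:
servo_tool:
  targets:
    - {"xyz": [0.003,-0.008,0.007],"twist": [0,0,0],"jaw": 0}
    - {"xyz": [0.003,-0.016,0.001],"twist": [0,0,0],"jaw": 0}
    - {"xyz": [0.003,-0.024,-0.005],"twist": [0,0,0],"jaw": 0}
    - {"xyz": [0.003,-0.032,-0.01],"twist": [0,0,0],"jaw": 0}
    - {"xyz": [0.003,-0.041,-0.015],"twist": [0,0,0],"jaw": 0}
    - {"xyz": [0.003,-0.05,-0.0185],"twist": [0,0,0],"jaw": 0}
    - {"xyz": [0.003,-0.059,-0.022],"twist": [0,0,0],"jaw": 0}
    - {"xyz": [0.003,-0.068,-0.023],"twist": [0,0,0],"jaw": 0}
    - {"xyz": [0.003,-0.078,-0.0245],"twist": [0,0,0],"jaw": 0}

```text
clock: 3.65
tcp_pos: [0.6075, -0.1038, 0.2236]
orientation: [0.365, 0.661, 0.573, 0.319]
wrist_force: [-0.4, -0.1, 3.5]
finger_gap: -0.0006
```

```bash
python3 w.py [-.0474,-.124,.188] [-.0523,-.124,.1719] [-.0535,-.124,.1635] [-.0535,-.124,.157]
python3 - <<'E'
from h import *
c=env.read_camera("scene"); cv2.imwrite("pics/s2.png",cv2.resize(c["color"][150:290,210:370,::-1],None,fx=3,fy=3))
E
```

```text
3.65 [-0.0213 -0.125   0.2236] [-0.41 -0.12 -1.03 -0.34  0.23 -0.14] [-0.41 -0.11  3.51] pitch/err [-0.034, -0.001, -0.004]
[-0.0474, -0.124, 0.188] [0.0009, -0.044, -0.0033]
[-0.0523, -0.124, 0.1719] [0.0008, -0.0603, 0.0011]
[-0.0535, -0.124, 0.1635] [0.0008, -0.068, 0.0045]
[-0.0535, -0.124, 0.157] [0.0007, -0.0735, 0.0079]
```

View pics/s2.png

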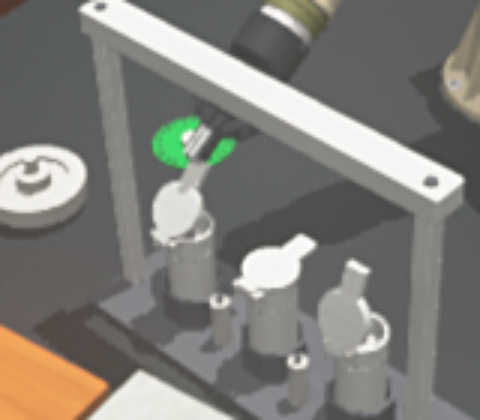

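The cap has come down to about 45°, but j3 is at its limit of -1.03. I'll steepen the tool while finishing the press.

```bash
cat > seq.py <<'E'
from h import *
import sys
# args: y  then tuples (theta,phi_deg,extra_dz)
p,R0=now()
y=float(sys.argv[1])
for a in sys.argv[2:]:
    t,f,e=eval(a); f=np.deg2rad(f); q=close_tcp(t,phi=f)
    print(a,q.round(3),delta(p,R0,world([q[0],y,q[1]+e]),Rt(f)))
E
python3 seq.py -.124 .7,40,0 .6,45,0 .4,50,0 .2,55,0 .1,55,0 0,55,0 0,55,-.004
```

```text
.7,40,0 [-0.027  0.215] ([0.0011, -0.0097, -0.0003], [0.139, -0.001, -0.004])
.6,45,0 [-0.032  0.208] ([0.0011, -0.0182, -0.0009], [0.226, -0.001, -0.004])
.4,50,0 [-0.041  0.193] ([0.001, -0.0353, -0.0006], [0.314, -0.002, -0.004])
.2,55,0 [-0.047  0.177] ([0.0009, -0.0522, 0.0031], [0.401, -0.002, -0.004])
.1,55,0 [-0.049  0.169] ([0.0009, -0.0602, 0.0057], [0.401, -0.002, -0.004])
0,55,0 [-0.05  0.16] ([0.0009, -0.068, 0.0091], [0.401, -0.002, -0.004])
0,55,-.004 [-0.05  0.16] ([0.0008, -0.0714, 0.0112], [0.401, -0.002, -0.004])
```

Request:
servo_tool:
  targets:
    - {"xyz": [0.001,-0.005,0],"twist": [0.1,0,0],"jaw": 0}
    - {"xyz": [0.001,-0.01,0],"twist": [0.14,0,0],"jaw": 0}

```text
clock: 3.87
tcp_pos: [0.6011, -0.1019, 0.2131]
orientation: [0.316, 0.686, 0.594, 0.277]
wrist_force: [2.9, -0.6, 0.7]
finger_gap: 0.0002
```

```bash
python3 w.py;python3 seq.py -.124 .6,45,0 .4,50,0 .2,55,0 .1,55,0 0,55,0 0,55,-.004
```

```text
3.8667 [-0.0279 -0.124   0.2131] [-0.4  -0.12 -0.9  -0.06  0.2  -0.16] [ 2.86 -0.58  0.69] pitch/err [-0.181, -0.001, -0.004]
.6,45,0 [-0.032  0.208] ([-0.0, -0.0067, 0.0003], [0.081, -0.001, -0.004])
.4,50,0 [-0.041  0.193] ([-0.0001, -0.0236, 0.0031], [0.168, -0.002, -0.004])
.2,55,0 [-0.047  0.177] ([-0.0002, -0.0398, 0.0091], [0.256, -0.002, -0.004])
.1,55,0 [-0.049  0.169] ([-0.0002, -0.0474, 0.0129], [0.256, -0.002, -0.004])
0,55,0 [-0.05  0.16] ([-0.0003, -0.0545, 0.0173], [0.256, -0.002, -0.004])
0,55,-.004 [-0.05  0.16] ([-0.0003, -0.0576, 0.0199], [0.256, -0.002, -0.004])
```

Shifts are relative to the reached pose. I'll continue down to flush.

Request:
servo_tool:
  targets:
    - {"xyz": [0,-0.007,0],"twist": [0.08,0,0],"jaw": 0}
    - {"xyz": [0,-0.015,0.0015],"twist": [0.125,0,0],"jaw": 0}
    - {"xyz": [0,-0.024,0.003],"twist": [0.17,0,0],"jaw": 0}
    - {"xyz": [0,-0.032,0.006],"twist": [0.21,0,0],"jaw": 0}
    - {"xyz": [0,-0.04,0.009],"twist": [0.255,0,0],"jaw": 0}
    - {"xyz": [0,-0.0475,0.013],"twist": [0.255,0,0],"jaw": 0}
    - {"xyz": [0,-0.051,0.015],"twist": [0.255,0,0],"jaw": 0}
    - {"xyz": [0,-0.0545,0.0175],"twist": [0.255,0,0],"jaw": 0}
    - {"xyz": [0,-0.0545,0.0175],"twist": [0.255,0,0],"jaw": 0}

```text
clock: 4.62
tcp_pos: [0.58, -0.0986, 0.1598]
orientation: [0.228, 0.72, 0.624, 0.2]
wrist_force: [-0.0, -0.2, -0.0]
finger_gap: -0.0002
```

```bash
python3 w.py;python3 seq.py -.124 0,55,0 0,55,-.004 0,55,-.006
```

```text
4.6167 [-0.0493 -0.1236  0.1598] [-0.38 -0.03 -0.76  0.24  0.14 -0.19] [-0.04 -0.24 -0.01] pitch/err [-0.431, -0.002, -0.004]
0,55,0 [-0.05  0.16] ([-0.0004, -0.0003, -0.0008], [0.005, -0.003, -0.004])
0,55,-.004 [-0.05  0.16] ([-0.0004, -0.0026, 0.0024], [0.005, -0.003, -0.004])
0,55,-.006 [-0.05  0.16] ([-0.0004, -0.0038, 0.0041], [0.005, -0.003, -0.004])
```

Request:
servo_tool:
  targets:
    - {"xyz": [0,-0.0011,0.0016],"twist": [0,0,0],"jaw": 0}
    - {"xyz": [0,-0.0022,0.0033],"twist": [0,0,0],"jaw": 0}
    - {"xyz": [0,-0.0034,0.0049],"twist": [0,0,0],"jaw": 0}
    - {"xyz": [0,-0.0034,0.0049],"twist": [0,0,0],"jaw": 0}

```text
clock: 4.95
tcp_pos: [0.5807, -0.0986, 0.1552]
orientation: [0.228, 0.72, 0.624, 0.201]
wrist_force: [-3.8, 0.5, 2.7]
finger_gap: -0.0004
```

Request:
servo_tool:
  targets:
    - {"xyz": [0,-0.0011,0.0016],"twist": [0,0,0],"jaw": 0}
    - {"xyz": [0,-0.0022,0.0033],"twist": [0,0,0],"jaw": 0}
    - {"xyz": [0,-0.0022,0.0033],"twist": [0,0,0],"jaw": 0}

```text
clock: 5.2
tcp_pos: [0.5815, -0.0988, 0.152]
orientation: [0.229, 0.72, 0.624, 0.201]
wrist_force: [-4.5, 0.9, 6.7]
finger_gap: -0.0003
```

Request:
servo_tool:
  targets:
    - {"xyz": [0,-0.0011,0.0016],"twist": [0,0,0],"jaw": 0}
    - {"xyz": [0,-0.0022,0.0033],"twist": [0,0,0],"jaw": 0}
    - {"xyz": [0,-0.0022,0.0033],"twist": [0,0,0],"jaw": 0}

```text
clock: 5.45
tcp_pos: [0.582, -0.0989, 0.1486]
orientation: [0.229, 0.719, 0.624, 0.201]
wrist_force: [-6.8, 1.7, 9.5]
finger_gap: -0.0
```

Request:
servo_tool:
  targets:
    - {"xyz": [0,0.01,-0.02],"twist": [0,0,0],"jaw": 0}
    - {"xyz": [0,0.02,-0.045],"twist": [0,0,0],"jaw": 0}
    - {"xyz": [0,0.03,-0.075],"twist": [0,0,0],"jaw": 0}
    - {"xyz": [0,0.04,-0.11],"twist": [0,0,0],"jaw": 0}
    - {"xyz": [0,0.05,-0.14],"twist": [0,0,0],"jaw": 0}

```text
clock: 5.87
tcp_pos: [0.5405, -0.0934, 0.2921]
orientation: [0.228, 0.72, 0.624, 0.201]
wrist_force: [1.7, 0.2, 0.2]
finger_gap: 0.0001
```

```bash
python3 - <<'E'
from h import *
P=[tobar(cloud(env.read_camera("scene"))) for _ in range(4)]
Q=np.median(P,0)
def face(y0):
    out=[]
    for lo,hi in((-.075,-.045),(-.04,.015)):
        m=(Q[...,0]>lo)&(Q[...,0]<hi)&(abs(Q[...,1]-y0)<(.009 if hi<-.04 else .02))&(Q[...,2]>.13)&(Q[...,2]<.18)
        q=Q[m]; out.append((len(q),*np.median(q,0).round(4)) if len(q) else None)
    return out
print("right",face(-.124)); print("mid",face(.001))
E
python3 w.py [-.12,.125,.30] [.02,.125,.26]
```

```text
right [(24, np.float64(-0.0556), np.float64(-0.1238), np.float64(0.1517)), (130, np.float64(-0.0107), np.float64(-0.1231), np.float64(0.1512))]
mid [(25, np.float64(-0.0572), np.float64(0.0009), np.float64(0.1513)), (155, np.float64(-0.0089), np.float64(0.0027), np.float64(0.1515))]
6.0667 [-0.0877 -0.1244  0.2921] [-0.4  -0.23 -0.57  0.62  0.15 -0.21] [-0.02 -0.33 -0.  ] pitch/err [-0.427, -0.001, -0.003]
[-0.12, 0.125, 0.3] [0.2494, -0.0224, -0.0248]
[0.02, 0.125, 0.26] [0.2494, 0.0683, 0.0892]
```

Request:
servo_tool:
  targets:
    - {"xyz": [0.03,0,0],"twist": [0,0,0],"jaw": 0}
    - {"xyz": [0.06,0,0],"twist": [-0.05,0,0],"jaw": 0}
    - {"xyz": [0.095,0,0],"twist": [-0.1,0,0],"jaw": 0}
    - {"xyz": [0.13,0,0],"twist": [-0.15,0,0],"jaw": 0}
    - {"xyz": [0.165,0,0],"twist": [-0.2,0,0],"jaw": 0}
    - {"xyz": [0.2,0,0],"twist": [-0.25,0,0],"jaw": 0}
    - {"xyz": [0.23,0,0],"twist": [-0.3,0,0],"jaw": 0}
    - {"xyz": [0.25,0,0],"twist": [-0.35,0,0],"jaw": 0}
    - {"xyz": [0.25,0,0],"twist": [-0.35,0,0],"jaw": 0}

```text
clock: 6.82
tcp_pos: [0.5741, 0.1573, 0.2862]
orientation: [0.348, 0.668, 0.583, 0.305]
wrist_force: [-0.5, -0.7, 0.0]
finger_gap: 0.0001
```

```bash
python3 w.py [-.05,.126,.28] [.02,.126,.26] [.0229,.126,.247]
```

```text
6.8167 [-0.0908  0.129   0.2862] [ 0.31 -0.2  -0.83  0.02 -0.36  0.27] [-0.51 -0.73  0.05] pitch/err [-0.084, -0.005, 0.001]
[-0.05, 0.126, 0.28] [-0.0032, 0.0182, 0.037]
[0.02, 0.126, 0.26] [-0.0035, 0.0417, 0.1059]
[0.0229, 0.126, 0.247] [-0.0036, 0.0327, 0.1157]
```

Request:
servo_tool:
  targets:
    - {"xyz": [-0.001,0.008,0.02],"twist": [-0.084,0,0],"jaw": 0}
    - {"xyz": [-0.002,0.016,0.04],"twist": [-0.084,0,0],"jaw": 0}
    - {"xyz": [-0.003,0.025,0.06],"twist": [-0.084,0,0],"jaw": 0}
    - {"xyz": [-0.0035,0.033,0.08],"twist": [-0.084,0,0],"jaw": 0}
    - {"xyz": [-0.0035,0.042,0.106],"twist": [-0.084,0,0],"jaw": 0}
    - {"xyz": [-0.0035,0.042,0.106],"twist": [-0.084,0,0],"jaw": 0}

```text
clock: 7.32
tcp_pos: [0.6885, 0.1329, 0.2629]
orientation: [0.378, 0.655, 0.566, 0.328]
wrist_force: [-0.5, -0.1, 0.4]
finger_gap: 0.0
```

```bash
python3 w.py; python3 seq.py .126 1.3,30,0 1.1,30,-.003 .9,33,-.003 .7,40,-.003 .6,45,-.003 .4,50,-.003 .2,55,-.003 .1,55,-.003 0,55,-.003
```

```text
7.3167 [0.026  0.1207 0.2629] [ 0.2   0.04 -0.79 -0.28 -0.3   0.18] [-0.51 -0.14  0.43] pitch/err [0.001, 0.002, -0.004]
1.3,30,0 [0.023 0.244] ([0.0052, -0.0178, 0.0067], [0.001, 0.002, -0.004])
1.1,30,-.003 [0.004 0.239] ([0.0051, -0.0343, -0.005], [0.001, 0.002, -0.004])
.9,33,-.003 [-0.012  0.229] ([0.005, -0.0512, -0.0147], [0.053, 0.002, -0.004])
.7,40,-.003 [-0.027  0.215] ([0.0049, -0.0709, -0.0203], [0.176, 0.002, -0.004])
.6,45,-.003 [-0.032  0.208] ([0.0049, -0.0793, -0.0213], [0.263, 0.001, -0.004])
.4,50,-.003 [-0.041  0.193] ([0.0048, -0.0964, -0.0216], [0.35, 0.001, -0.004])
.2,55,-.003 [-0.047  0.177] ([0.0048, -0.1135, -0.0185], [0.437, 0.001, -0.004])
.1,55,-.003 [-0.049  0.169] ([0.0047, -0.1216, -0.0162], [0.437, 0.001, -0.004])
0,55,-.003 [-0.05  0.16] ([0.0047, -0.1294, -0.0131], [0.437, 0.001, -0.004])
```

Request:
servo_tool:
  targets:
    - {"xyz": [0.004,-0.009,0.005],"twist": [0,0,0],"jaw": 0}
    - {"xyz": [0.005,-0.018,0.0065],"twist": [0,0,0],"jaw": 0}
    - {"xyz": [0.005,-0.026,0.001],"twist": [0,0,0],"jaw": 0}
    - {"xyz": [0.005,-0.034,-0.005],"twist": [0,0,0],"jaw": 0}
    - {"xyz": [0.005,-0.043,-0.01],"twist": [0.03,0,0],"jaw": 0}
    - {"xyz": [0.005,-0.051,-0.0145],"twist": [0.055,0,0],"jaw": 0}
    - {"xyz": [0.005,-0.061,-0.0175],"twist": [0.115,0,0],"jaw": 0}
    - {"xyz": [0.005,-0.071,-0.02],"twist": [0.175,0,0],"jaw": 0}
    - {"xyz": [0.005,-0.079,-0.021],"twist": [0.26,0,0],"jaw": 0}
    - {"xyz": [0.005,-0.088,-0.0215],"twist": [0.305,0,0],"jaw": 0}
    - {"xyz": [0.005,-0.096,-0.0215],"twist": [0.35,0,0],"jaw": 0}
    - {"xyz": [0.005,-0.105,-0.02],"twist": [0.395,0,0],"jaw": 0}

```text
clock: 8.32
tcp_pos: [0.6181, 0.1495, 0.1873]
orientation: [0.243, 0.715, 0.62, 0.213]
wrist_force: [-0.2, -0.7, 4.4]
finger_gap: 0.0002
```

```bash
python3 w.py; python3 seq.py .126 .1,55,-.003 0,55,-.003 0,55,-.007; python3 - <<'E'
from h import *
c=env.read_camera("scene"); cv2.imwrite("pics/s3.png",cv2.resize(c["color"][150:290,210:370,::-1],None,fx=3,fy=3))
E
```

```text
8.3167 [-0.046   0.1274  0.1873] [ 0.21  0.05 -0.63  0.27 -0.21  0.28] [-0.2  -0.66  4.4 ] pitch/err [-0.388, -0.001, -0.004]
.1,55,-.003 [-0.049  0.169] ([-0.0015, -0.0154, 0.0154], [0.048, -0.002, -0.004])
0,55,-.003 [-0.05  0.16] ([-0.0015, -0.0215, 0.0213], [0.048, -0.002, -0.004])
0,55,-.007 [-0.05  0.16] ([-0.0015, -0.0239, 0.0244], [0.048, -0.002, -0.004])
```

View pics/s3.png

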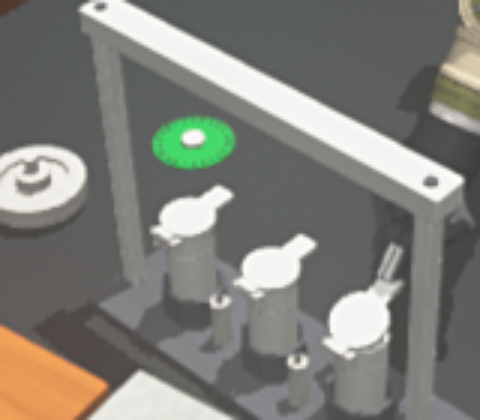

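The right cap is shut, and the left is nearly down with the fingertips on its lip at (390,270). Pressing on to seat it.

Request:
servo_tool:
  targets:
    - {"xyz": [-0.0015,-0.008,0.008],"twist": [0.048,0,0],"jaw": 0}
    - {"xyz": [-0.0015,-0.0155,0.0155],"twist": [0.048,0,0],"jaw": 0}
    - {"xyz": [-0.0015,-0.0215,0.0215],"twist": [0.048,0,0],"jaw": 0}
    - {"xyz": [-0.0015,-0.024,0.0245],"twist": [0.048,0,0],"jaw": 0}
    - {"xyz": [-0.0015,-0.0245,0.0255],"twist": [0.048,0,0],"jaw": 0}
    - {"xyz": [-0.0015,-0.0245,0.0255],"twist": [0.048,0,0],"jaw": 0}

```text
clock: 8.87
tcp_pos: [0.6143, 0.1493, 0.1509]
orientation: [0.226, 0.72, 0.625, 0.199]
wrist_force: [-2.6, 0.6, 7.6]
finger_gap: -0.0002
```

Request:
servo_tool:
  targets:
    - {"xyz": [0,-0.0011,0.0016],"twist": [0,0,0],"jaw": 0}
    - {"xyz": [0,-0.0016,0.0024],"twist": [0,0,0],"jaw": 0}
    - {"xyz": [0,-0.0016,0.0024],"twist": [0,0,0],"jaw": 0}

```text
clock: 9.12
tcp_pos: [0.6144, 0.1493, 0.1485]
orientation: [0.226, 0.72, 0.625, 0.199]
wrist_force: [-3.6, 0.1, 9.9]
finger_gap: -0.0001
```

Request:
servo_tool:
  targets:
    - {"xyz": [0,0.008,-0.015],"twist": [0,0,0],"jaw": 0}
    - {"xyz": [0,0.015,-0.04],"twist": [0,0,0],"jaw": 0}
    - {"xyz": [0,0.018,-0.065],"twist": [0,0,0],"jaw": 0}
    - {"xyz": [0,0.018,-0.085],"twist": [0,0,0],"jaw": 0}
    - {"xyz": [-0.03,0.018,-0.095],"twist": [0,0,0],"jaw": 0}
    - {"xyz": [-0.06,0.018,-0.095],"twist": [0,0,0],"jaw": 0}
    - {"xyz": [-0.09,0.018,-0.095],"twist": [0,0,0],"jaw": 0}
    - {"xyz": [-0.125,0.018,-0.095],"twist": [0,0,0],"jaw": 0}
    - {"xyz": [-0.125,0.018,-0.095],"twist": [0,0,0],"jaw": 0}

```text
clock: 9.87
tcp_pos: [0.5549, 0.0258, 0.2331]
orientation: [0.226, 0.723, 0.623, 0.196]
wrist_force: [0.2, 0.1, -0.4]
finger_gap: -0.0
```

```bash
cat > chk.py <<'E'
from h import *
Q=np.median([tobar(cloud(env.read_camera("scene"))) for _ in range(4)],0)
for y0 in(-.124,.001,.127):
    o=[]
    for lo,hi in((-.075,-.045),(-.04,.015)):
        m=(Q[...,0]>lo)&(Q[...,0]<hi)&(abs(Q[...,1]-y0)<(.009 if hi<-.04 else .02))&(Q[...,2]>.13)&(Q[...,2]<.18)
        o.append([m.sum(),*np.median(Q[m],0).round(4).tolist()] if m.any() else None)
    print(y0,o)
E
python3 chk.py; cat > lift.py <<'E'
from h import *
import sys
p,R0=now()
for a in sys.argv[1:]:
    x,z,f=eval(a); print(a,delta(p,R0,world([x,.002,z]),Rt(np.deg2rad(f))))
E
python3 w.py; python3 lift.py -.10,.20,50 -.10,.123,50 -.068,.123,50 -.068,.135,50
```

```text
-0.124 [[np.int64(23), -0.0546, -0.1248, 0.1517], [np.int64(132), -0.0101, -0.1216, 0.1516]]
0.001 [[np.int64(26), -0.0563, 0.0012, 0.1516], [np.int64(152), -0.01, 0.0027, 0.1515]]
0.127 [[np.int64(33), -0.0547, 0.1273, 0.1515], [np.int64(171), -0.0098, 0.1272, 0.1515]]
10.0667 [-0.0904  0.0015  0.2339] [-0.07 -0.16 -0.67  0.46 -0.04  0.06] [ 0.06  0.4  -0.16] pitch/err [-0.44, -0.002, -0.004]
-.10,.20,50 ([0.0004, -0.0272, 0.0224], [-0.091, -0.003, -0.003])
-.10,.123,50 ([0.0001, -0.0712, 0.0856], [-0.091, -0.003, -0.003])
-.068,.123,50 ([0.0001, -0.0449, 0.1039], [-0.091, -0.003, -0.003])
-.068,.135,50 ([0.0002, -0.0381, 0.094], [-0.091, -0.003, -0.003])
```

All three caps are flush (lip and disc both at z ≈ 0.1515). Next, going to the front of the middle lip, below it and as flat as the arm allows.

```bash
python3 lift.py -.105,.20,42 -.105,.122,42
```

```text
-.105,.20,42 ([0.0004, -0.0314, 0.0195], [-0.23, -0.003, -0.003])
-.105,.122,42 ([0.0001, -0.0759, 0.0836], [-0.23, -0.003, -0.003])
```

Request:
servo_tool:
  targets:
    - {"xyz": [0,-0.016,0.01],"twist": [-0.11,0,0],"jaw": 0}
    - {"xyz": [0,-0.031,0.0195],"twist": [-0.23,0,0],"jaw": 0}
    - {"xyz": [0,-0.043,0.036],"twist": [-0.23,0,0],"jaw": 0}
    - {"xyz": [0,-0.054,0.052],"twist": [-0.23,0,0],"jaw": 0}
    - {"xyz": [0,-0.065,0.068],"twist": [-0.23,0,0],"jaw": 0}
    - {"xyz": [0,-0.076,0.084],"twist": [-0.23,0,0],"jaw": 0}
    - {"xyz": [0,-0.076,0.084],"twist": [-0.23,0,0],"jaw": 0}

```text
clock: 10.65
tcp_pos: [0.5638, 0.0399, 0.1373]
orientation: [0.295, 0.696, 0.603, 0.255]
wrist_force: [0.3, -0.0, 0.4]
finger_gap: 0.0001
```

```bash
python3 w.py; python3 lift.py -.066,.122,40 -.066,.122,36 -.066,.135,36 -.066,.15,36
```

```text
10.65 [-0.0845  0.0112  0.1373] [-0.03 -0.06 -1.03 -0.2  -0.08  0.08] [ 0.34 -0.05  0.4 ] pitch/err [-0.246, 0.003, -0.001]
-.066,.122,40 ([-0.0091, 0.0019, 0.024], [-0.071, 0.003, -0.001])
-.066,.122,36 ([-0.0091, 0.0019, 0.024], [-0.141, 0.003, -0.001])
-.066,.135,36 ([-0.0091, 0.0112, 0.015], [-0.141, 0.003, -0.001])
-.066,.15,36 ([-0.0092, 0.022, 0.0046], [-0.141, 0.003, -0.001])
```

```bash
python3 lift.py -.092,.113,50 -.065,.112,46 -.065,.13,46 -.063,.15,44
```

```text
-.092,.113,50 ([-0.0092, -0.0227, 0.0116], [0.103, 0.003, -0.001])
-.065,.112,46 ([-0.0091, -0.0046, 0.0317], [0.034, 0.003, -0.001])
-.065,.13,46 ([-0.0091, 0.0083, 0.0192], [0.034, 0.003, -0.001])
-.063,.15,44 ([-0.0092, 0.0241, 0.0067], [-0.001, 0.003, -0.001])
```

Request:
servo_tool:
  targets:
    - {"xyz": [-0.005,-0.01,0.004],"twist": [0.08,0,0],"jaw": 0}
    - {"xyz": [-0.009,-0.0227,0.0116],"twist": [0.1,0,0],"jaw": 0}
    - {"xyz": [-0.009,-0.0227,0.0116],"twist": [0.1,0,0],"jaw": 0}
    - {"xyz": [-0.009,-0.0135,0.022],"twist": [0.07,0,0],"jaw": 0}
    - {"xyz": [-0.009,-0.0046,0.0317],"twist": [0.034,0,0],"jaw": 0}
    - {"xyz": [-0.009,-0.0046,0.0317],"twist": [0.034,0,0],"jaw": 0}

```text
clock: 11.15
tcp_pos: [0.5835, 0.0261, 0.1154]
orientation: [0.287, 0.7, 0.605, 0.247]
wrist_force: [0.3, -0.9, 0.2]
finger_gap: 0.0001
```

```bash
python3 w.py; python3 lift.py -.065,.125,46 -.065,.14,46 -.065,.16,46;  python3 - <<'E'
from h import *
c=env.read_camera("scene"); cv2.imwrite("pics/s4.png",cv2.resize(c["color"][190:290,250:370,::-1],None,fx=4,fy=4))
E
```

```text
11.15 [-0.0631  0.0003  0.1154] [-0.06  0.03 -1.   -0.23 -0.06  0.06] [ 0.3  -0.94  0.17] pitch/err [-0.271, 0.005, -0.003]
-.065,.125,46 ([0.0017, 0.0054, -0.0081], [0.008, 0.005, -0.004])
-.065,.14,46 ([0.0017, 0.0159, -0.0188], [0.008, 0.005, -0.004])
-.065,.16,46 ([0.0017, 0.0299, -0.0331], [0.008, 0.005, -0.004])
```

View pics/s4.png

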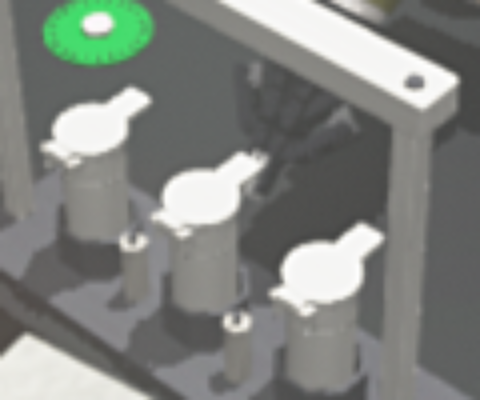

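The finger is under the middle lip, with its tip at (260,190) and the lip end at (255,158). Lifting along the arc.

```bash
python3 - <<'E'
from h import *
p,R0=now()
for t,f in((0,46),(.15,46),(.3,46),(.45,44),(.6,42),(.75,40),(.9,38),(1.05,36),(1.15,35)):
    D=H+.096*np.array([-np.cos(t),np.sin(t)])-.002*np.array([np.sin(t),np.cos(t)])+[.008-.003*t,-.020]
    print(t,D.round(3),delta(p,R0,world([D[0],.002,D[1]]),Rt(np.deg2rad(f))))
E
```

```text
0 [-0.063  0.124] ([0.0017, 0.0076, -0.0057], [0.005, 0.005, -0.004])
0.15 [-0.063  0.138] ([0.0017, 0.0178, -0.0157], [0.005, 0.005, -0.004])
0.3 [-0.06   0.152] ([0.0017, 0.0294, -0.0241], [0.005, 0.005, -0.004])
0.45 [-0.056  0.166] ([0.0017, 0.0421, -0.0306], [-0.03, 0.005, -0.004])
0.6 [-0.049  0.179] ([0.0018, 0.0556, -0.0351], [-0.065, 0.005, -0.004])
0.75 [-0.041  0.19 ] ([0.0018, 0.0695, -0.0375], [-0.1, 0.005, -0.004])
0.9 [-0.031  0.2  ] ([0.0018, 0.0835, -0.0377], [-0.135, 0.005, -0.003])
1.05 [-0.02   0.208] ([0.0019, 0.0974, -0.0358], [-0.17, 0.005, -0.003])
1.15 [-0.011  0.213] ([0.002, 0.1064, -0.0333], [-0.187, 0.005, -0.003])
```

Request:
servo_tool:
  targets:
    - {"xyz": [0.0015,0.004,-0.003],"twist": [0,0,0],"jaw": 0}
    - {"xyz": [0.0015,0.0076,-0.0057],"twist": [0,0,0],"jaw": 0}
    - {"xyz": [0.0015,0.0127,-0.0107],"twist": [0,0,0],"jaw": 0}
    - {"xyz": [0.0015,0.0178,-0.0157],"twist": [0,0,0],"jaw": 0}
    - {"xyz": [0.0015,0.0235,-0.02],"twist": [0,0,0],"jaw": 0}
    - {"xyz": [0.0015,0.0295,-0.024],"twist": [0,0,0],"jaw": 0}
    - {"xyz": [0.0015,0.036,-0.0275],"twist": [-0.015,0,0],"jaw": 0}
    - {"xyz": [0.0015,0.042,-0.0305],"twist": [-0.03,0,0],"jaw": 0}
    - {"xyz": [0.0015,0.049,-0.033],"twist": [-0.05,0,0],"jaw": 0}
    - {"xyz": [0.0015,0.0555,-0.035],"twist": [-0.065,0,0],"jaw": 0}

```text
clock: 12.03
tcp_pos: [0.5979, 0.0252, 0.1793]
orientation: [0.308, 0.691, 0.597, 0.266]
wrist_force: [0.0, -0.2, -3.3]
finger_gap: 0.0001
```

```bash
python3 w.py; python3 lift.py -.041,.19,42 -.031,.20,40 -.02,.208,38 -.011,.213,36 -.004,.219,35 .002,.221,35;  python3 - <<'E'
from h import *
c=env.read_camera("scene"); cv2.imwrite("pics/s5.png",cv2.resize(c["color"][170:290,240:370,::-1],None,fx=4,fy=4))
E
```

```text
12.0333 [-0.0487  0.0015  0.1793] [-0.06 -0.07 -0.94 -0.13 -0.07  0.06] [ 0.   -0.21 -3.33] pitch/err [-0.209, 0.006, -0.003]
-.041,.19,42 ([0.0006, 0.0132, -0.0014], [0.001, 0.006, -0.004])
-.031,.20,40 ([0.0006, 0.0273, -0.0007], [-0.034, 0.006, -0.003])
-.02,.208,38 ([0.0007, 0.0406, 0.0022], [-0.069, 0.006, -0.003])
-.011,.213,36 ([0.0007, 0.0503, 0.0055], [-0.104, 0.006, -0.003])
-.004,.219,35 ([0.0008, 0.0595, 0.0067], [-0.121, 0.006, -0.003])
.002,.221,35 ([0.0008, 0.065, 0.0098], [-0.121, 0.006, -0.003])
```

View pics/s5.png

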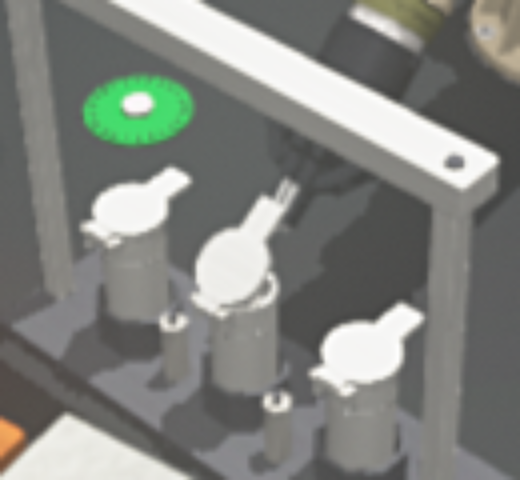

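The cap is opening (lip end at (270,200)). Continuing to the stop.

Request:
servo_tool:
  targets:
    - {"xyz": [0,0.007,0.001],"twist": [0,0,0],"jaw": 0}
    - {"xyz": [0,0.013,0.002],"twist": [0,0,0],"jaw": 0}
    - {"xyz": [0,0.02,0.003],"twist": [-0.02,0,0],"jaw": 0}
    - {"xyz": [0,0.027,0.004],"twist": [-0.035,0,0],"jaw": 0}
    - {"xyz": [0,0.034,0.005],"twist": [-0.05,0,0],"jaw": 0}
    - {"xyz": [0,0.0405,0.006],"twist": [-0.07,0,0],"jaw": 0}
    - {"xyz": [0,0.0455,0.007],"twist": [-0.09,0,0],"jaw": 0}
    - {"xyz": [0,0.05,0.008],"twist": [-0.105,0,0],"jaw": 0}

```text
clock: 12.75
tcp_pos: [0.6369, 0.0194, 0.2098]
orientation: [0.344, 0.674, 0.583, 0.296]
wrist_force: [-1.7, -0.3, -4.1]
finger_gap: -0.0001
```

```bash
cat > ang.py <<'E'
from h import *
Q=np.median([tobar(cloud(env.read_camera("scene"))) for _ in range(3)],0)
m=(abs(Q[...,1])<.022)&(Q[...,2]>.165)&(Q[...,2]<.205)&(Q[...,0]>-.05)&(Q[...,0]<.05)
q=Q[m]; k=np.polyfit(q[:,2],q[:,0],1); print(m.sum(),"theta",np.pi/2-np.arctan(-k[0]))
E
python3 ang.py; python3 w.py; python3 lift.py -.004,.219,35 .002,.221,35 .006,.221,35
```

```text
152 theta 1.15070334602611
12.9 [-0.0091  0.0012  0.2105] [-0.06 -0.05 -0.93 -0.25 -0.07  0.05] [-1.43  0.97 -3.67] pitch/err [-0.105, 0.006, -0.003]
-.004,.219,35 ([0.0009, 0.0099, -0.0009], [-0.018, 0.006, -0.003])
.002,.221,35 ([0.0009, 0.015, 0.0027], [-0.018, 0.006, -0.003])
.006,.221,35 ([0.0009, 0.0174, 0.006], [-0.018, 0.006, -0.003])
```

Cap is at about 1.15 rad; pushing the last bit to the stop.

Request:
servo_tool:
  targets:
    - {"xyz": [0,0.004,0.001],"twist": [0,0,0],"jaw": 0}
    - {"xyz": [0,0.008,0.002],"twist": [0,0,0],"jaw": 0}
    - {"xyz": [0,0.012,0.003],"twist": [0,0,0],"jaw": 0}
    - {"xyz": [0,0.012,0.003],"twist": [0,0,0],"jaw": 0}

```text
clock: 13.23
tcp_pos: [0.645, 0.0183, 0.2169]
orientation: [0.342, 0.675, 0.583, 0.295]
wrist_force: [-10.6, 0.4, -2.1]
finger_gap: 0.0001
```

```bash
python3 ang.py; python3 w.py
```

```text
137 theta 1.2832675858256166
13.3833 [-0.0013  0.0012  0.2169] [-0.06 -0.04 -0.9  -0.22 -0.07  0.05] [-9.43  0.31 -3.04] pitch/err [-0.109, 0.006, -0.002]
```

Request:
servo_tool:
  targets:
    - {"xyz": [0,-0.006,-0.008],"twist": [0.05,0,0],"jaw": 0}
    - {"xyz": [0,-0.014,-0.018],"twist": [0.15,0,0],"jaw": 0}
    - {"xyz": [0,-0.021,-0.028],"twist": [0.25,0,0],"jaw": 0}
    - {"xyz": [0,-0.03,-0.04],"twist": [0.35,0,0],"jaw": 0}
    - {"xyz": [0,-0.042,-0.056],"twist": [0.45,0,0],"jaw": 0}
    - {"xyz": [0,-0.05,-0.068],"twist": [0.5,0,0],"jaw": 0}
    - {"xyz": [0,-0.05,-0.068],"twist": [0.5,0,0],"jaw": 0}
    - {"xyz": [0,-0.05,-0.068],"twist": [0.5,0,0],"jaw": 0}

```text
clock: 14.05
tcp_pos: [0.5658, 0.0301, 0.2209]
orientation: [0.169, 0.738, 0.637, 0.145]
wrist_force: [0.6, -0.1, -0.6]
finger_gap: 0.0002
```

```bash
python3 ang.py; python3 chk.py; python3 w.py; python3 - <<'E'
from h import *
c=env.read_camera("scene"); cv2.imwrite("pics/s6.png",cv2.resize(c["color"][130:330,180:470,::-1],None,fx=2.5,fy=2.5))
E
```

```text
137 theta 1.257496836548004
-0.124 [[np.int64(25), -0.0548, -0.1249, 0.151], [np.int64(128), -0.0099, -0.1223, 0.1513]]
0.001 [None, [np.int64(39), -0.0291, 0.0063, 0.1379]]
0.127 [[np.int64(32), -0.0559, 0.1283, 0.1511], [np.int64(177), -0.0094, 0.1278, 0.1516]]
14.4 [-0.0844  0.0018  0.2177] [-0.07 -0.04 -0.51  0.66 -0.03  0.07] [-0.89  0.58  0.34] pitch/err [-0.605, 0.005, -0.004]
```

View pics/s6.png

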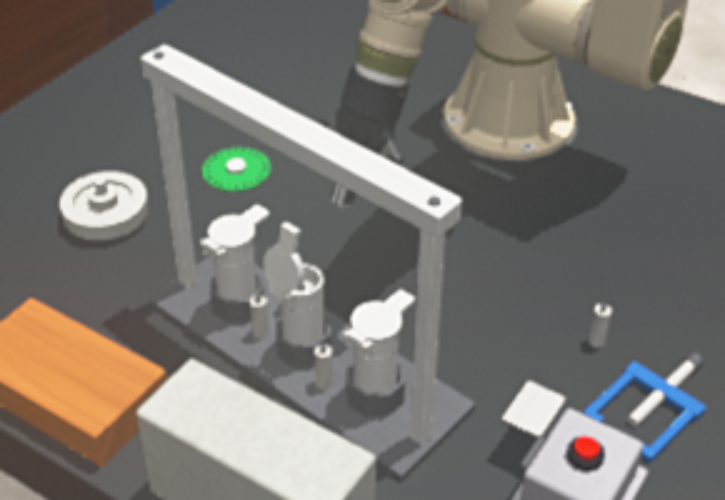

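The picture shows the middle cap open (290,240), both outer caps flush (235,230) and (378,320), the gripper clear of everything, and the bystanders standing. Handing in.

```bash
python3 -c "
from workcell import env; print(env.hand_in())"
```

```text
the job is handed in; nothing more can be done
None
```

I pressed both outer caps shut first, with at most about 10 N upward on the wrist. Then I lifted the middle cap to its stop, backed the arm off and handed in at about 14.4 s of the 64 s. The hand-in gave no verdict.

Last checks before handing in:
- **Outer caps:** lip and disc tops measure 0.151–0.152 m on both, the same as the shut middle cap measured at the start, so they are flush.
- **Middle cap:** it measures about 1.26–1.28 rad open from the depth image, against the needed 1.1 rad.
- **Tubes:** the outer cap tops are back at their original height, so those two tubes have risen. I did not measure the middle tube's height separately.
- **Arm and bystanders:** the gripper is clear, with only noise-level wrist force. The standoffs, rotor, encoder disc, puller and button look untouched in the last picture, though I did not measure their positions.

One thing did not go to plan: twice the elbow reached its range limit with the tool held flat, so the arm stopped short of the commanded pose. I used a steeper tool angle instead, and neither stop hit anything.

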